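# Peel the cover off the nested candle moulds

### The arm

A 6-joint arm with a two-finger parallel gripper is mounted at the origin on the work surface; the furniture and walls round the work are solid. World frame = base frame: x ahead of the robot, y to its left, z up, the work surface at z = 0. Lengths are in m, angles in rad, forces in N, time in s.
With the tool pointing down it reaches from about 0.325 to 0.75 m from the base axis. Payload 7.6 kg.
Tool frame: the origin (TCP) lies midway between the tips of the shut fingers; the grasp point (between the pads) lies 19 mm behind it; z points along the fingers, y is the line along which they close (so a half turn about z gives the same grasp; the last joint's range is limited). The gripper opens to 85 mm and grips with 20 to 120 N. Pads are 22 mm wide; open, the fingers measure 114 mm over their backs; the gripper's body (76 mm by 85 mm) begins 54 mm behind the grasp point. The pads swing forward as they close: fully open they stand 13 mm farther back than shut.
Start: joints at [-1.419, 0.052, 1.401, -0, 1.689, -0.07], TCP at [0.116, -0.512, 0.231] pointing down, gripper open.
Joint ranges: [-2.9, 2.9], [-0.91, 2.17], [0.12, 2.37], [-1.06, 4.2], [0.26, 2.73], [-2.93, 2.93]. Speed limits (rad/s): [2.57, 2.57, 3.01, 3.14, 3.14, 3.14].

### API

Orientations are given as a unit quaternion [x, y, z, w].
In Python, from cell import env gives the robot as it stands.
- The arm moves only by the shell command python3 -m handwheel 'ROWS'. ROWS is a JSON object of lists of equal length, an entry for each row: "travel": the shift along the tool's x, y, z in m, a list of three; "rot": the turn, a rotation vector about the tool's x, y, z in degrees, a list of three; "claw": the opening in per cent of the stroke, from 0 (shut) to 100 (fully open). A call has 1 to 20 rows; each row is the pose to reach, as a shift and turn from the pose commanded when the call began, along the tool's axes at that moment; what a row does not reach only later rows make up. A row lasts 1/10 s, in which the tool goes at most 50 mm and 8.59 degrees, less where a joint would pass 70% of its speed; a pose out of reach is approached as far as the arm can. A call with a gripper value outside its range is refused whole. The fingers move at their own pace and stop on an object; the grip force is fixed at half the most. Time passes only in rows, so rows that repeat a pose let the fingers close. It gives the time, the measured TCP pose, the force, the opening and the grip force at its end, in the units of the state.
- env.get_obs(): the state, without advancing time (a new reading comes with each control period).
- env.read_camera(name): name is "scene" or "top"; returns (picture, depth): 480x640x3 uint8, blue, green, red; 480x640 float32, m along the optical axis (not along the pixel's ray), 0 where there is no reading.
- env.camera_params(name): a dict with "fx", "fy", "cx", "cy" (pixels), "k1" (the pictures are not rectified: a ray, as slopes to the right and down, at radius r is drawn at 1 + k1 r^2 times it, then the intrinsics apply), "rvec" (rotation vector, rad) and "tvec" (3), from world to camera coordinates, as OpenCV has them. Camera axes: x right, y down, z forward; pixel columns grow to the right and rows downward; lengths in m; the calibration is good to about 2 mm. A picture is of the moment at which its call begins. camera_params takes no time and is no camera call.
- env.hand_in(): hands the job in; it is judged then, once.
The state is a dict: "time": time; "joint_pos": joint angles; "qvel": joint speeds; "joint_efforts": joint torques, N m; "tcp_pos": TCP position; "tool_rot": TCP orientation; "wrist_force": force on the tool from outside, world axes, zero at the start; "moment": the same for the moment, N m; "grip_width": finger opening in m; "grip_force": force on a finger pad.
Only numpy, scipy, OpenCV 4.12 (cv2) and the standard library are available. Lean on these libraries where they do the work, as an engineer would, in place of code of your own. Each camera call takes 0.05 s, during which the arm holds its last target. There are 200 camera calls.

### The job

To ready the nested candle moulds for filling, turn the clamp knob anticlockwise to free the sprung hold-down, slide the hold-down back well clear of the cover, clamp it there by turning the knob clockwise until tight again, and let go of the knob. Then take the formed cover by its upright grip fin and peel it off: raise that corner clearly first while the opposite corner stays seated, so that the moulds stay down on the board, then lift the cover right off and finish while still holding it in the gripper, still and level, a good hand's width (over 10 cm) above the moulds. Leave the other things on the bench alone.

Things in the scene. Friction and masses are not known exactly. Their poses are not given: they have to be found in the camera images.
- pour_board: Plywood board 176 x 352 x 18 mm lying fixed on the bench, carrying everything below. Its origin is on the bench under the centre of the moulds; z up. The mould stack (140 x 190 mm) is centred on the origin; the hold-down rail (24 mm wide, top at z = 50 mm) runs along -y from y = -106 to -228 mm at x = 0.
- carriage (a joint): Position of the hold-down carriage (dark steel block 44 x 55 mm on the rail, with a 30 mm wide toe) in m: 0 = toe fully over the cover's edge (20 mm of overlap), growing as it slides back along the board's -y, end stop at 0.050. A spring pulls it towards 0 (1 N at 0, 3 N at 0.050); unless clamped it springs back. The toe is clear of the cover from 0.022 on.
- toe_tip (a point): Tip of the hold-down toe, middle of its underside, 59 mm above the bench (1.7 mm above the cover's face).
- clamp_knob (a joint): Angle of the clamp knob on the carriage, rad, about the vertical: 0 = fully tightened (stop), growing anticlockwise from above, stop at 1.5. It clamps the carriage below about 0.25 and leaves it free to slide above 0.5. Friction 0.06 N m; it stays where it is left.
- knob_grip (a point): Top centre of the clamp knob, 104 mm above the bench. The knob is an upright wing 50 mm long, 12 mm thick and 26 mm high on a round hub of 30 mm; at joint value 0 the wing's long direction is the board's x, it turns with the knob (the point's own x axis is the wing's long direction). To be gripped across the 12 mm from above; the carriage is pulled by the same grip.
- cover: Grey formed plastic cover 140 x 190 mm, 110 g, with a 5 mm high rim and five pockets that plug 8 mm deep into the mould below. Origin in the middle of its underside (rim level), 52 mm above the bench when seated; its x and y axes are then those of the board, z up.
- cover_fin (a point): Top centre of the cover's upright grip fin, 83 mm above the bench when seated, at cover x = -50, y = +75 mm. The fin is 10 mm thick, 36 mm wide and stands 26 mm above the cover's flat face; its thickness (to grip across) is along the cover's diagonal direction (-1, +1, 0)/sqrt 2, its width along (1, 1, 0)/sqrt 2.
- cover_far (a point): Corner of the cover opposite to the fin, at cover x = +70, y = -95 mm, on the underside of the rim: the peel turns about this corner. Four sprung snap lugs on the mould below grip the cover's long edges (cover x = +-70, y = +-50 mm, noses reaching 7 mm above the cover's face), about 4 N each: all four at once hold better than the moulds sit on the board, so a straight pull drags the moulds up; one after the other they let go. An edge is past its lug after rising 12 mm.
- moulds (a joint): How far the black nested mould trays have been pulled up their two dowels, m: 0 = seated. They resist lifting with about 12 N in all (weight and friction).
- wick_spool: Bystander: wooden spool of wick, 54 mm across, 62 mm high, loose on the bench left of the board. Origin under its centre.
- screwdriver: Bystander: screwdriver 210 mm long, loose on the bench in front of the board.
- wood_slip: Bystander: wooden slip 44 x 150 x 13 mm, loose on the bench, front left of the board.

How it is judged:
By the outcome, as a careful person would: the job done as asked, in the order asked, and still so for the second after the job is handed in, while the arm keeps its last pose, push and grip.
It also fails if it takes over 54 s, if anything falls off the work surface, if the arm or the gripper's body presses on something with over 40 N, if the wrist force passes 120 N, or if a joint passes its speed limit or range.

## Working session

There is one attempt and no reset: what is moved stays moved. The work goes in short steps, Python scripts to look and compute and a shell command to move; the robot and the scene stay as the last step left them, time stands still between calls to the robot, and variables do not carry over. Pictures are saved under pics/ and viewed, at most 10 in all, crops included, and the job is handed in when it is done.

```bash
ls; mkdir -p pics; cat > h.py <<'E'
import numpy as np, cv2, json
from scipy.spatial.transform import Rotation as R
from cell import env
def cam(n):
    p=env.camera_params(n); K=np.array([[p['fx'],0,p['cx']],[0,p['fy'],p['cy']],[0,0,1.]])
    return K,p['k1'],R.from_rotvec(np.ravel(p['rvec'])).as_matrix(),np.ravel(p['tvec'])
def ray(n,u,v):
    K,k,Rm,t=cam(n); d=np.array([(u-K[0,2])/K[0,0],(v-K[1,2])/K[1,1]]); s=d.copy()
    for _ in range(20): s=d/(1+k*(s@s))
    return -Rm.T@t, Rm.T@np.array([s[0],s[1],1.])
def atz(n,u,v,z):
    o,d=ray(n,u,v); return o+d*(z-o[2])/d[2]
def proj(n,P):
    K,k,Rm,t=cam(n); c=Rm@np.asarray(P)+t; s=c[:2]/c[2]; s=s*(1+k*(s@s)); return s*[K[0,0],K[1,1]]+K[:2,2]
def atd(n,u,v,dep):
    o,d=ray(n,u,v); return o+d*dep[int(round(v)),int(round(u))]
E
python3 - <<'E'
from h import *
for n in('scene','top'):
    im,d=env.read_camera(n); cv2.imwrite(f'pics/{n}0.png',im); np.save(f'{n}0.npy',d); print(n,ray(n,320,240))
o=env.get_obs(); print(o)
E
```

```text
pics
scene (array([-0.07114781,  0.8090361 ,  0.47307731]), array([ 0.62517935, -0.65027239, -0.43192676]))
top (array([0.32994154, 0.23318617, 0.93447634]), array([ 0.12145107,  0.01800697, -0.99264845]))
{'time': 0.1, 'joint_pos': array([-1.41929764e+00,  5.27535438e-02,  1.40163287e+00,  4.79075431e-06,
        1.68860216e+00, -7.03113912e-02]), 'qvel': array([ 1.30615465e-03, -2.79112479e-03, -2.13352146e-03, -4.49556277e-04,
        3.92635736e-04,  7.39931122e-05]), 'joint_efforts': array([ 6.67752338e-04, -3.82581711e+01, -3.60987210e+01, -3.43585930e-05,
        4.76243804e-03,  6.65783290e-06]), 'tcp_pos': array([ 0.11547436, -0.51186373,  0.23056236]), 'tool_rot': array([ 9.93856064e-01,  1.10678076e-01, -2.59479068e-05, -6.97480469e-04]), 'wrist_force': array([0.36564487, 0.41749024, 0.96382297]), 'moment': array([-0.01152138,  0.02925404, -0.01062754]), 'grip_force': 0.0, 'grip_width': 0.08561537333178248}
```

View pics/scene0.png

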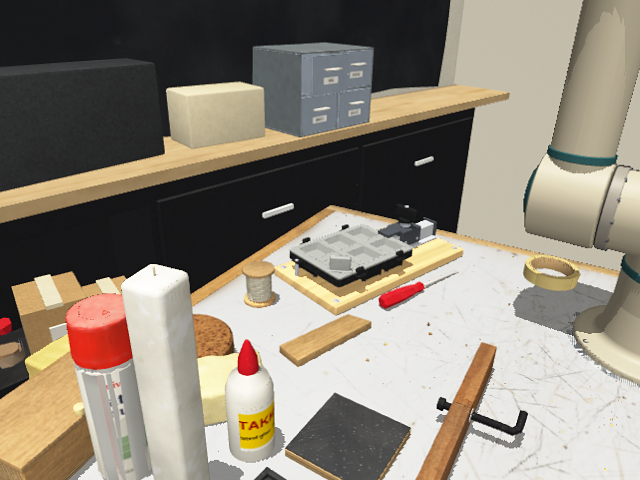

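View pics/top0.png

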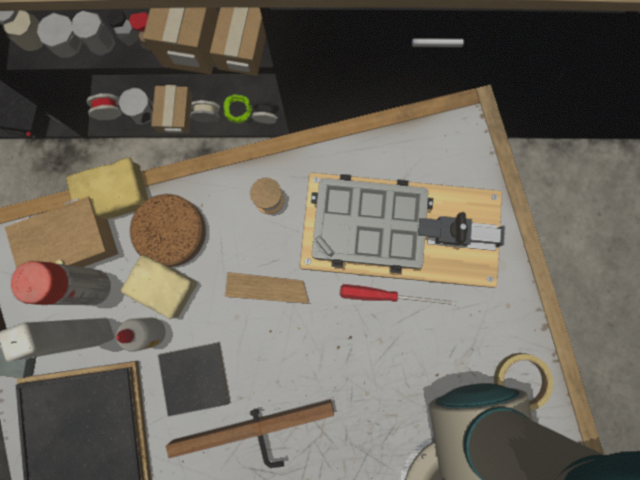

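The top view shows the board at about (300–503, 172–287): the fin at about (323,246), the knob at about (461,229), and the rail running right. I'll enlarge it.

```bash
python3 - <<'E'
from h import *
im=cv2.imread('pics/top0.png'); c=im[160:300,295:515]
cv2.imwrite('pics/crop0.png',cv2.resize(c,None,fx=3.6,fy=3.6,interpolation=cv2.INTER_CUBIC))
E
```

```text
(no output)
```

View pics/crop0.png

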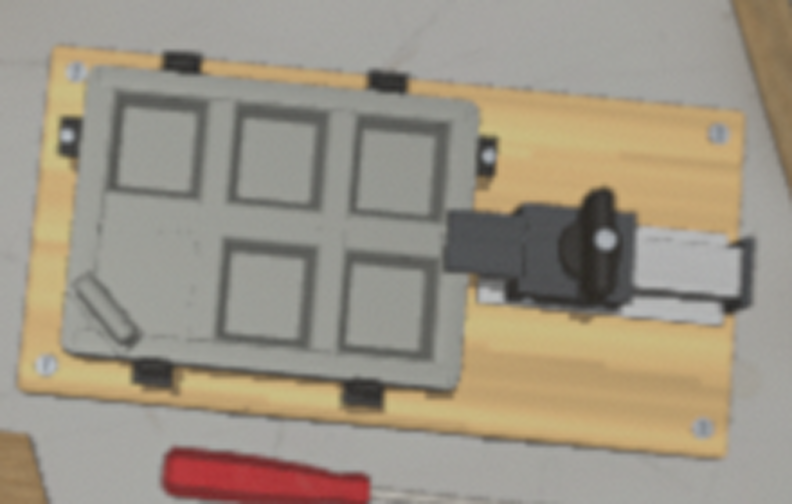

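```bash
cat >> h.py <<'E'
def cp(u,v): return 295+(u+.5)/3.6-.5,160+(v+.5)/3.6-.5
E
python3 - <<'E'
from h import *
img=[(55,45),(745,110),(722,458),(20,392)]
# board coords (x,y): +y left in image
B=np.array([(88,124),(88,-228),(-88,-228),(-88,124)])/1000.
W=np.array([atz('top',*cp(*p),.018)[:2] for p in img]); print(W,[np.linalg.norm(W[i]-W[i-1]) for i in range(4)])
cimg=[(92,66),(480,100),(456,390),(63,352)]
C=np.array([(70,95),(70,-95),(-70,-95),(-70,95)])/1000.
V=np.array([atz('top',*cp(*p),.056)[:2] for p in cimg]); print(V,[np.linalg.norm(V[i]-V[i-1]) for i in range(4)])
def fit(A,W):
    a=A@[1,1j];w=W@[1,1j];z=(np.conj(a-a.mean())*(w-w.mean())).sum();th=np.angle(z)
    o=w.mean()-np.exp(1j*th)*a.mean(); r=abs(np.exp(1j*th)*a+o-w); return o,th,r
for n,(a,b) in dict(board=(B,W),cover=(C,V)).items():
    o,th,r=fit(a,b);print(n,o,np.degrees(th),r)
    for m,q in dict(knob=(0,-.1545,.104),fin=(-.05,.075,.083)).items():
        z=(q[0]+1j*q[1])*np.exp(1j*th)+o; px=proj('top',[z.real,z.imag,q[2]]); print(m,z,(px-[295,160])*3.6, proj('scene',[z.real,z.imag,q[2]]))
print('fin',atz('top',*cp(110,307),.083),'knob',atz('top',*cp(599,245),.104))
d=np.load('top0.npy')
for p in [(110,307),(604,240),(165,260),(300,430)]: print(p,atd('top',*cp(*p),d))
E
```

```text
[[ 0.56589561  0.26843502]
 [ 0.5330733  -0.0787666 ]
 [ 0.35875742 -0.05991901]
 [ 0.39127336  0.28466881]] [np.float64(0.17537520698555367), np.float64(0.3487495817430744), np.float64(0.1753318429772248), np.float64(0.3461185428900709)]
[[0.54574024 0.24909718]
 [0.52924099 0.06241497]
 [0.38969358 0.07718034]
 [0.4076213  0.26238928]] [np.float64(0.13875705469875155), np.float64(0.187409904442661), np.float64(0.14032638872410777), np.float64(0.18607459514747962)]
board (0.46720238692015365+0.15536818285186793j) -5.465116184726891 [0.00211356 0.00120999 0.00340814 0.00252063]
knob (0.45248785321946833+0.001570482940681378j) [637.4201779  242.10137549] [411.7205059  204.44387374]
fin (0.4245726460268984+0.23478924549506053j) [120.13295919 308.68314991] [343.83804883 255.19580104]
cover (0.46807402702372586+0.16277044319018724j) -5.4597672960306305 [0.0019016  0.00101861 0.00234356 0.0016217 ]
knob (0.4533738512820073+0.008971370263324036j) [621.03894769 240.1429415 ] [409.20434992 205.24864629]
fin (0.4254368719058341+0.24218752575718186j) [104.00101884 306.80231998] [340.49735955 256.42094603]
fin [0.42594651 0.24003346 0.083     ] knob [0.4517447  0.01960677 0.104     ]
(110, 307) [0.42579553 0.24002269 0.08433908]
(604, 240) [0.45392469 0.01743823 0.10466559]
(165, 260) [0.45163552 0.21414597 0.05467623]
(300, 430) [ 0.3736058   0.14559199 -0.00151011]
```

```bash
cat >> h.py <<'E'
def cloud(n,dep):
    K,k,Rm,t=cam(n); v,u=np.mgrid[0:480,0:640]
    s=cv2.undistortPoints(np.stack([u,v],-1).reshape(-1,1,2).astype(float),K,np.array([k,0,0,0.])).reshape(480,640,2)
    return (np.dstack([s,np.ones((480,640))])*dep[...,None]-t)@Rm
def blob(P,c,r,z0,z1):
    q=P[(np.hypot(P[...,0]-c[0],P[...,1]-c[1])<r)&(P[...,2]>z0)&(P[...,2]<z1)]
    (a,b),(w,h),an=cv2.minAreaRect(q[:,:2].astype(np.float32)); 
    ev=np.linalg.eigh(np.cov(q[:,:2].T))[1][:,1]
    return len(q),q.mean(0).round(4),(round(a,4),round(b,4)),(round(w,4),round(h,4)),np.degrees(np.arctan2(ev[1],ev[0])).round(1),q[:,2].max().round(4)
def toolshift(goal,yaw):
    o=env.get_obs(); r=R.from_quat(o['tool_rot']); g=R.from_matrix(np.column_stack([[np.cos(yaw),np.sin(yaw),0],[np.sin(yaw),-np.cos(yaw),0],[0,0,-1]]))
    return r.inv().apply(np.array(goal)-o['tcp_pos']).round(4),np.degrees((r.inv()*g).as_rotvec()).round(2)
E
python3 - <<'E'
from h import *
P=cloud('top',np.load('top0.npy'))
print(blob(P,(.4538,.0175),.04,.098,.112)); print(blob(P,(.4258,.241),.03,.077,.09))
print(toolshift((.4538,.0175,.231),np.radians(-5.46)))
E
```

```text
(207, array([0.4537, 0.0177, 0.1028]), (0.4542, 0.0176), (0.0111, 0.0479), np.float64(178.4), np.float64(0.1068))
(128, array([0.4257, 0.2432, 0.0828]), (0.4258, 0.2428), (0.0345, 0.01), np.float64(-140.7), np.float64(0.0863))
(array([ 4.465e-01, -4.420e-01,  2.000e-04]), array([-8.000e-02,  1.000e-02,  1.817e+01]))
```

```bash
python3 -m handwheel '{"travel":[[0.0400,-0.0400,0],[0.0800,-0.0800,0],[0.1200,-0.1200,0],[0.1600,-0.1600,0],[0.2000,-0.2000,0],[0.2400,-0.2400,0],[0.2800,-0.2800,0],[0.3200,-0.3200,0.02],[0.3600,-0.3600,0.03],[0.4000,-0.4000,0.04],[0.4300,-0.4250,0.05],[0.4465,-0.442,0.06],[0.4465,-0.442,0.07],[0.4465,-0.442,0.07],[0.4465,-0.442,0.07],[0.4465,-0.442,0.07]],"rot":[[0,0,1],[0,0,2],[0,0,3],[0,0,4],[0,0,5],[0,0,6],[0,0,7],[0,0,8],[0,0,9],[0,0,10],[0,0,12],[0,0,14.7],[0,0,14.7],[0,0,14.7],[0,0,14.7],[0,0,14.7]],"claw":[60,60,60,60,60,60,60,60,60,60,60,60,60,60,60,60]}'
python3 - <<'E'
from h import *
print(toolshift((.454,.0176,.081),np.radians(-1.8)),env.get_obs()['joint_pos'])
E
```

```text
time: 1.7
tcp_pos: [0.4538, 0.0165, 0.1619]
tool_rot: [1.0, -0.018, 0.0, 0.0]
wrist_force: [-0.5, 0.6, -0.4]
grip_width: 0.0511
grip_force: 0.0
(array([ 0.0001, -0.0012,  0.0809]), array([ 0.02, -0.04, -0.24])) [-4.48338546e-02 -1.19199401e-01  1.70683038e+00 -3.75198075e-04
  1.55319033e+00  1.56156770e+00]
```

```bash
python3 -m handwheel '{"travel":[[0,-0.001,0.025],[0,-0.001,0.05],[0,-0.001,0.07],[0,-0.001,0.08],[0,-0.001,0.08],[0,-0.001,0.08],[0,-0.001,0.08],[0,-0.001,0.08],[0,-0.001,0.08],[0,-0.001,0.08],[0,-0.001,0.08],[0,-0.001,0.08]],"rot":[[0,0,0],[0,0,0],[0,0,0],[0,0,0],[0,0,0],[0,0,0],[0,0,0],[0,0,0],[0,0,0],[0,0,0],[0,0,0],[0,0,0]],"claw":[60,60,60,60,60,0,0,0,0,0,0,0]}'
```

```text
time: 2.9
tcp_pos: [0.4548, 0.018, 0.0829]
tool_rot: [1.0, -0.017, 0.001, 0.0]
wrist_force: [-2.0, -3.0, 8.2]
grip_width: 0.0108
grip_force: 60.3
```

```bash
python3 -m handwheel '{"travel":[[0,0,-0.001],[0,0,-0.001],[0,0,-0.001],[0,0,-0.001],[0,0,-0.001],[0,0,-0.001],[0,0,-0.001],[0,0,-0.001],[0,0,-0.001],[0,0,-0.001],[0,0,-0.001],[0,0,-0.001]],"rot":[[0,0,-5],[0,0,-10],[0,0,-15],[0,0,-20],[0,0,-25],[0,0,-30],[0,0,-35],[0,0,-40],[0,0,-45],[0,0,-50],[0,0,-55],[0,0,-55]],"claw":[0,0,0,0,0,0,0,0,0,0,0,0]}'
python3 - <<'E'
from h import *
o=env.get_obs(); r=R.from_quat(o['tool_rot']); th=np.radians(-5.46)
print(o['moment'],r.as_matrix()[:,0],'back 44mm:',r.inv().apply(-.044*np.array([-np.sin(th),np.cos(th),0])))
E
```

```text
time: 4.1
tcp_pos: [0.4549, 0.0184, 0.0829]
tool_rot: [0.895, 0.447, 0.001, 0.001]
wrist_force: [4.6, 1.3, -1.9]
grip_width: 0.0108
grip_force: 59.4
[ 0.18952461 -0.9158804   0.07102108] [0.60087114 0.79934323 0.00206827] back 44mm: [-3.75271548e-02  2.29719831e-02 -2.53382331e-05]
```

```bash
python3 -m handwheel '{"travel":[[-0.004,0.0024,0],[-0.008,0.0049,0],[-0.012,0.0073,0],[-0.016,0.0098,0],[-0.020,0.0122,0],[-0.024,0.0147,0],[-0.028,0.0171,0],[-0.032,0.0196,0],[-0.036,0.022,0],[-0.036,0.022,0],[-0.036,0.022,0]],"rot":[[0,0,0],[0,0,0],[0,0,0],[0,0,0],[0,0,0],[0,0,0],[0,0,0],[0,0,0],[0,0,0],[0,0,0],[0,0,0]],"claw":[0,0,0,0,0,0,0,0,0,0,0]}'
```

```text
time: 5.2
tcp_pos: [0.4509, -0.0234, 0.0829]
tool_rot: [0.895, 0.445, 0.002, 0.0]
wrist_force: [5.5, 2.9, -1.6]
grip_width: 0.0108
grip_force: 59.4
```

```bash
python3 -m handwheel '{"travel":[[0,0,0],[0,0,0],[0,0,0],[0,0,0],[0,0,0],[0,0,0],[0,0,0],[0,0,0],[0,0,0],[0,0,0],[0,0,0],[0,0,0],[0,0,0]],"rot":[[0,0,5],[0,0,10],[0,0,15],[0,0,20],[0,0,25],[0,0,30],[0,0,35],[0,0,40],[0,0,45],[0,0,50],[0,0,55],[0,0,58],[0,0,58]],"claw":[0,0,0,0,0,0,0,0,0,0,0,0,0]}'
python3 - <<'E'
from h import *
o=env.get_obs(); r=R.from_quat(o['tool_rot']); x=r.as_matrix()[:,0]
print(o['moment'],'yaw',np.degrees(np.arctan2(x[1],x[0])))
E
```

```text
time: 6.5
tcp_pos: [0.4507, -0.0229, 0.0829]
tool_rot: [0.999, -0.045, 0.001, -0.001]
wrist_force: [4.2, 4.0, -0.7]
grip_width: 0.0105
grip_force: 59.6
[ 0.68464367 -0.69659433 -0.02316588] yaw -5.1803119876203185
```

```bash
python3 -m handwheel '{"travel":[[0,0,0],[0,0,0],[0,0,0],[0,0,0]],"rot":[[0,0,2],[0,0,4],[0,0,5],[0,0,5]],"claw":[0,0,0,0]}'
python3 - <<'E'
from h import *
o=env.get_obs(); r=R.from_quat(o['tool_rot']); x=r.as_matrix()[:,0]
print(o['moment'],'yaw',np.degrees(np.arctan2(x[1],x[0])))
E
```

```text
time: 6.9
tcp_pos: [0.4507, -0.0229, 0.083]
tool_rot: [0.996, -0.087, 0.001, -0.001]
wrist_force: [4.3, 2.7, -0.0]
grip_width: 0.0105
grip_force: 69.8
[ 0.54761641 -0.73146102  1.34988549] yaw -9.961278856544158
```

```bash
python3 -m handwheel '{"travel":[[0,0,0],[0,0,0],[0,0,0],[0,0,0],[0,0,-0.03],[0,0,-0.06],[0,0,-0.09],[0,0,-0.12],[0,0,-0.12],[0,0,-0.12]],"rot":[[0,0,0],[0,0,0],[0,0,0],[0,0,0],[0,0,0],[0,0,0],[0,0,0],[0,0,0],[0,0,0],[0,0,0]],"claw":[60,60,60,60,60,60,60,60,60,60]}'
python3 - <<'E'
from h import *
print(toolshift((.4258,.2425,.15),np.radians(39.4)))
E
```

```text
time: 7.9
tcp_pos: [0.4499, -0.0238, 0.2025]
tool_rot: [0.996, -0.087, 0.0, 0.0]
wrist_force: [-0.1, 0.0, 0.0]
grip_width: 0.0512
grip_force: 0.0
(array([-0.0701, -0.2581,  0.0524]), array([ 3.000e-02, -5.000e-02, -4.942e+01]))
```

```bash
python3 -m handwheel '{"travel":[[-0.01,-0.03,0],[-0.02,-0.06,0],[-0.03,-0.1,0],[-0.04,-0.14,0],[-0.05,-0.18,0],[-0.06,-0.22,0.01],[-0.07,-0.25,0.03],[-0.07,-0.258,0.052],[-0.07,-0.258,0.052],[-0.07,-0.258,0.052],[-0.07,-0.258,0.052]],"rot":[[0,0,-6],[0,0,-12],[0,0,-18],[0,0,-24],[0,0,-30],[0,0,-36],[0,0,-42],[0,0,-48],[0,0,-49.4],[0,0,-49.4],[0,0,-49.4]],"claw":[60,60,60,60,60,60,60,60,60,60,60]}'
python3 - <<'E'
from h import *
im,d=env.read_camera('top'); cv2.imwrite('pics/crop1.png',cv2.resize(im[160:300,295:515],None,fx=3.6,fy=3.6,interpolation=cv2.INTER_CUBIC))
P=cloud('top',d); print(blob(P,(.45,-.0235),.04,.098,.112))
print(toolshift((.4258,.2425,.061),np.radians(39.4)))
E
```

```text
time: 9.0
tcp_pos: [0.4261, 0.2418, 0.1511]
tool_rot: [0.942, 0.336, 0.0, 0.0]
wrist_force: [-0.5, -0.3, 1.2]
grip_width: 0.051
grip_force: 0.0
(220, array([ 0.4501, -0.0213,  0.1028]), (0.4504, -0.0222), (0.0127, 0.0498), np.float64(174.5), np.float64(0.1093))
(array([-0.0001, -0.0008,  0.0904]), array([ 0.03, -0.09, -0.16]))
```

View pics/crop1.png

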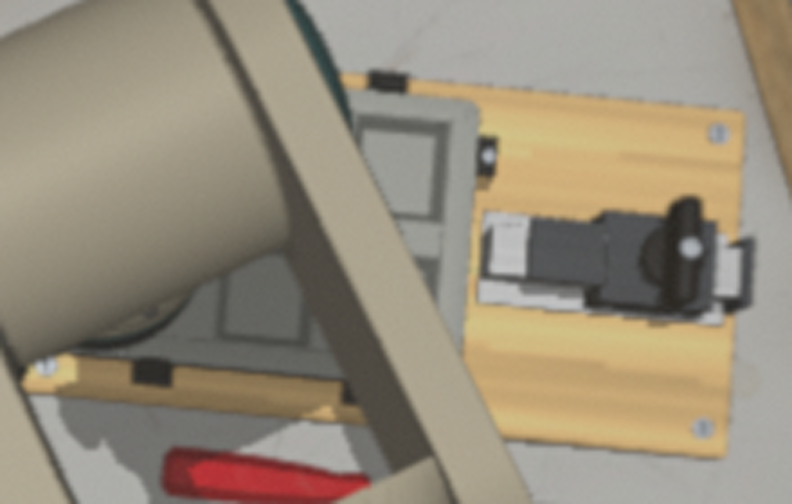

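The hold-down is back about 40 mm, with the toe at crop x≈530 and the cover edge at ≈465. The knob wing lies along board x, so it is tight. Next I'll grip the fin.

```bash
python3 -m handwheel '{"travel":[[0,0,0.03],[0,0,0.055],[0,0,0.075],[0,0,0.0885],[0,0,0.0885],[0,0,0.0885],[0,0,0.0885],[0,0,0.0885],[0,0,0.0885],[0,0,0.0885],[0,0,0.0885],[0,0,0.0885]],"rot":[[0,0,0],[0,0,0],[0,0,0],[0,0,0],[0,0,0],[0,0,0],[0,0,0],[0,0,0],[0,0,0],[0,0,0],[0,0,0],[0,0,0]],"claw":[60,60,60,60,60,0,0,0,0,0,0,0]}'
python3 - <<'E'
from h import *
o=env.get_obs(); r=R.from_quat(o['tool_rot']); th=np.radians(-5.46)
c,s=np.cos(th),np.sin(th); Rb=np.array([[c,-s,0],[s,c,0],[0,0,1]])
fin=np.array([*o['tcp_pos'][:2],.083]); far=fin+Rb@np.array([.12,-.17,-.031])
p=r.inv().apply(far-o['tcp_pos']); print('p',p,far)
for a in (2,4,6,8,10,12,14,16):
  for sg in(1,-1):
    q=R.from_rotvec([sg*np.radians(a),0,0]); t=p-q.apply(p)
    if t[2]<0: print(sg*a,t.round(4))
E
```

```text
time: 10.25
tcp_pos: [0.4265, 0.2428, 0.0632]
tool_rot: [0.941, 0.337, 0.001, 0.0]
wrist_force: [-0.1, -1.9, 6.2]
grip_width: 0.0085
grip_force: 59.3
p [-0.03492637  0.20512697  0.01137898] [0.52979187 0.06210968 0.052     ]
2 [ 0.      0.0005 -0.0072]
4 [ 0.      0.0013 -0.0143]
6 [-0.      0.0023 -0.0214]
8 [-0.      0.0036 -0.0284]
10 [ 0.      0.0051 -0.0354]
12 [-0.      0.0068 -0.0424]
14 [-0.      0.0088 -0.0493]
16 [ 0.      0.0111 -0.0561]
```

```bash
python3 -m handwheel '{"travel":[[0,0.0002,-0.0036],[0,0.0005,-0.0072],[0,0.0009,-0.0108],[0,0.0013,-0.0143],[0,0.0018,-0.0179],[0,0.0023,-0.0214],[0,0.003,-0.0249],[0,0.0036,-0.0284],[0,0.0036,-0.0284]],"rot":[[1,0,0],[2,0,0],[3,0,0],[4,0,0],[5,0,0],[6,0,0],[7,0,0],[8,0,0],[8,0,0]],"claw":[0,0,0,0,0,0,0,0,0]}'
python3 - <<'E'
from h import *
im,d=env.read_camera('scene'); cv2.imwrite('pics/s1.png',cv2.resize(im[180:320,250:480],None,fx=3.4,fy=3.4,interpolation=cv2.INTER_CUBIC))
E
```

```text
time: 11.15
tcp_pos: [0.4281, 0.2395, 0.0905]
tool_rot: [0.939, 0.336, -0.024, -0.066]
wrist_force: [-2.1, 1.4, -2.0]
grip_width: 0.0084
grip_force: 60.1
```

View pics/s1.png

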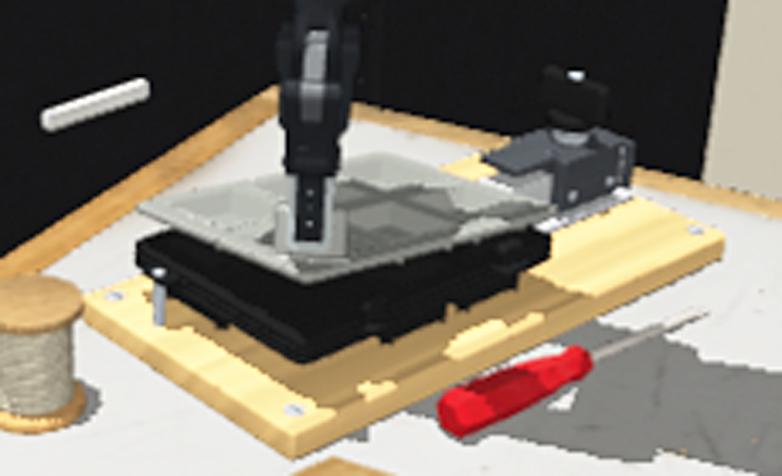

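The fin corner is up by about 28 mm, near picture (315,280). The far corner and the moulds are still down. I'll peel further.

```bash
python3 -m handwheel '{"travel":[[0,0.0002,-0.0036],[0,0.0005,-0.0072],[0,0.0009,-0.0108],[0,0.0013,-0.0143],[0,0.0018,-0.0179],[0,0.0023,-0.0214],[0,0.003,-0.0249],[0,0.0036,-0.0284],[0,0.0036,-0.0284]],"rot":[[1,0,0],[2,0,0],[3,0,0],[4,0,0],[5,0,0],[6,0,0],[7,0,0],[8,0,0],[8,0,0]],"claw":[0,0,0,0,0,0,0,0,0]}'
python3 - <<'E'
from h import *
o=env.get_obs(); r=R.from_quat(o['tool_rot']); print('up 1m in tool',r.inv().apply([0,0,1]))
print(o['moment'],toolshift((.4265,.2428,.063+.15),np.radians(39.4)))
E
```

```text
time: 12.1
tcp_pos: [0.433, 0.2337, 0.1182]
tool_rot: [0.932, 0.334, -0.047, -0.131]
wrist_force: [-2.1, 0.7, -0.8]
grip_width: 0.0084
grip_force: 60.1
up 1m in tool [ 1.94612503e-04 -2.76456586e-01 -9.61026388e-01]
[ 0.05096765  0.39970348 -0.1672967 ] (array([ 0.0008, -0.0369, -0.088 ]), array([-16.05,  -0.02,  -0.03]))
```

```bash
python3 -m handwheel '{"travel":[[0,-0.0014,-0.0048],[0,-0.0028,-0.0096],[0,-0.0042,-0.0144],[0,-0.0055,-0.0192],[0,-0.0083,-0.0288],[0,-0.011,-0.0384],[0,-0.0138,-0.048],[0,-0.0166,-0.0576],[0,-0.0194,-0.0672],[0,-0.022,-0.075],[0,-0.025,-0.08],[0,-0.029,-0.085],[0,-0.033,-0.09],[0,-0.037,-0.094],[0,-0.0397,-0.0976],[0,-0.0397,-0.0976],[0,-0.0397,-0.0976],[0,-0.0397,-0.0976],[0,-0.0397,-0.0976],[0,-0.0397,-0.0976]],"rot":[[0,0,0],[0,0,0],[0,0,0],[0,0,0],[0,0,0],[0,0,0],[-1,0,0],[-3,0,0],[-5,0,0],[-7,0,0],[-9,0,0],[-11,0,0],[-13,0,0],[-15,0,0],[-16,0,0],[-16,0,0],[-16,0,0],[-16,0,0],[-16,0,0],[-16,0,0]],"claw":[0,0,0,0,0,0,0,0,0,0,0,0,0,0,0,0,0,0,0,0]}'
python3 - <<'E'
from h import *
im,d=env.read_camera('scene'); cv2.imwrite('pics/s2.png',cv2.resize(im[120:320,230:490],None,fx=3,fy=3,interpolation=cv2.INTER_CUBIC))
P=cloud('scene',d)
m=(P[...,2]>.18)&(P[...,2]<.3)&(P[...,0]>.38)&(P[...,0]<.6)&(P[...,1]>.04)&(P[...,1]<.28)&(np.hypot(P[...,0]-.4265,P[...,1]-.2428)>.05)&(im.min(-1)>90)
q=P[m]; A=np.c_[q[:,:2],np.ones(len(q))]; s=np.linalg.lstsq(A,q[:,2],rcond=None)[0]
print(len(q),q.mean(0),'slope deg',np.degrees(s[:2]),'far z',s@[.53,.062,1],'fin z',s@[.4265,.2428,1])
print(env.get_obs()['qvel'])
E
```

```text
time: 14.1
tcp_pos: [0.4256, 0.2424, 0.2223]
tool_rot: [0.942, 0.337, -0.0, 0.0]
wrist_force: [0.5, -0.0, -0.5]
grip_width: 0.0084
grip_force: 60.0
1946 [0.46905048 0.14885746 0.21378282] slope deg [-0.54133363  0.49263311] far z 0.21246015642234178 fin z 0.21499256104263179
[ 0.00210958 -0.00068741 -0.00084992 -0.0007692  -0.00024397 -0.00232152]
```

View pics/s2.png

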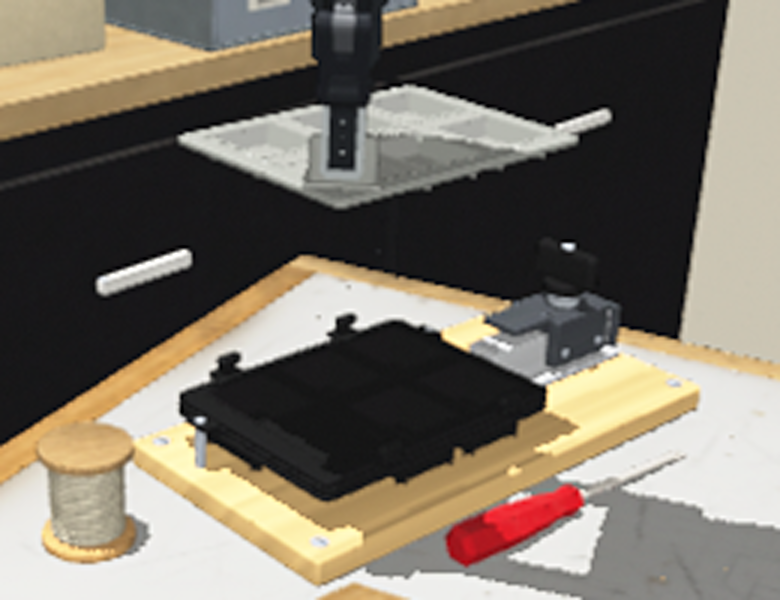

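The cover is free and level to under 1°, with its plane at z≈0.21 (picture 180–580, 85–205). The moulds are still down and the hold-down is still clamped back.

```bash
python3 -c "
from cell import env; print(env.hand_in())"
```

```text
the job is handed in; nothing more can be done
None
```

The job is handed in (no verdict was returned): the hold-down is clamped about 40 mm back with the knob tight and released, and the cover was peeled off from the fin corner with the moulds staying down. The gripper holds the cover still, within 1° of level and about 15 cm above the moulds; it took about 14 s and nothing else was touched.

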